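# Finish bolting down the pressure pot crosswise, then half open its valve

## Robot

A 6-joint arm with a two-finger parallel gripper is mounted at the origin on a cart in front of the work surface, level with it; the furniture and walls round the work are solid. World frame = base frame: x ahead of the robot, y to its left, z up, the work surface at z = 0. Lengths are in mm, angles in rad, forces in N, time in s.
With the tool pointing down it reaches from about 400 to 925 mm from the base axis. Payload 12.5 kg.
Tool frame: the origin (TCP) lies at the very end of the fingers, on their centre line; the grasp point (between the pads) lies 19 mm behind it; z points along the fingers, x is the direction in which the jaws open and shut, and the axes are right-handed (so a half turn about z gives the same grasp; the last joint's range is limited). The gripper opens to 95 mm and grips with 3 to 60 N. Pads are 20 mm wide; open, the fingers measure 119 mm over their backs; the gripper's body (75 mm by 180 mm) begins 59 mm behind the grasp point.
Start: joints at [-1.234, 0.491, 1.559, -0, 1.092, -0.106], TCP at [267.819, -564.73, 214.661] pointing down, gripper open.
Joint ranges: [-3.1, 3.1], [-0.84, 2.19], [0.05, 2.79], [-1.13, 4.28], [0.06, 2.93], [-2.69, 2.69]. Speed limits (rad/s): [2.22, 2.22, 2.79, 3.14, 3.14, 3.14].

## Interface

Orientations are given as [roll, pitch, yaw] about the fixed x, y, z axes, in that order (R = Rz(yaw) Ry(pitch) Rx(roll)).
In Python, from cell import env gives the robot as it stands.
- The arm moves only by the tool arm_command, never from a script. Its argument "motion" is one flat list of numbers, 7 for each row, row after row: the opening, from -1 (shut) to 1 (fully open), then the shift along the tool's x, y, z in mm, then the turn, a rotation vector about the tool's x, y, z in degrees. In form: [fingers, dx, dy, dz, rx, ry, rz, fingers, dx, dy, dz, rx, ry, rz, ...]. A call has 1 to 20 rows; each row is the pose to reach, as a shift and turn from the pose commanded when the call began, along the tool's axes at that moment; what a row does not reach only later rows make up. A row lasts 1/10 s, in which the tool goes at most 50 mm and 8.59 degrees, less where a joint would pass 70% of its speed; a pose out of reach is approached as far as the arm can. A call with a gripper value outside its range is refused whole. The fingers move at their own pace and stop on an object; the grip force is fixed at half the most. Time passes only in rows, so rows that repeat a pose let the fingers close. It gives the time, the measured TCP pose, the force and the opening at its end, in the units of the state.
- env.state(): the state, without advancing time (a new reading comes with each control period).
- env.read_camera(name): name is "scene" or "side" or "wrist"; returns (picture, depth): 420x560x3 uint8, red, green, blue; 420x560 float32, mm along the optical axis (not along the pixel's ray), 0 where there is no reading.
- env.calibration(name): a dict with "fx", "fy", "cx", "cy" (pixels), "cam_to_world" (4x4, takes a point from camera to world coordinates). Camera axes: x right, y down, z forward; pixel columns grow to the right and rows downward; lengths in mm; the calibration is good to about 2 mm. A picture is of the moment at which its call begins: read the wrist's pose just before it. calibration takes no time and is no camera call; for the wrist camera it gives the pose at the moment of the call.
- env.job_done(): hands the job in, once; it reports no verdict.
Trained networks look in the newest picture that a camera, given by its name, has taken for a name from the list of things; names that differ only in an ending like _2 or _b are one class to them, and where a whole thing is asked for, a point or a joint stands for the part that bears it (a point fixed in the world has none). Each returns a list of dicts, best first, with "confidence" (0 to 1); they miss things now and then, are a little off and sometimes report something else, mostly with a low value. They report only what shows in the picture. A call takes as long as a camera call.
- env.recognise(camera, label): "location" ([column, row] in pixels, amid what is visible of it).
- env.silhouettes(camera, label): "region" (420x560 bool, what is visible of it) and "location" ([column, row] in pixels, amid what is visible of it).
- env.spot_point(camera, label): "location" ([column, row] in pixels: a listed point, or the origin of a listed thing).
The state is a dict: "t": time; "joints": joint angles; "qvel": joint speeds; "tau": joint torques, N m; "eef_pos": TCP position; "tcp_rot": TCP orientation; "ft_force": force on the tool from outside, world axes, zero at the start; "moment": the same for the moment, N m; "opening": opening from 0.0 (shut) to 1.0 (fully open).
Only numpy, scipy, OpenCV 4.12 (cv2) and the standard library are available. Lean on these libraries where they do the work, as an engineer would, in place of code of your own. Each camera call takes 0.05 s, during which the arm holds its last target.

## Task

Finish closing the pressure pot. Two opposite wing screws have already had their first turn, with their white ends at the yellow marks; complete this first pass by turning the other two clockwise only to their yellow marks, then make the second pass crosswise, turning each screw fully home to its green mark (any one first, then the one opposite it, then the other two). Only when all four are home, swing the red valve lever from shut to half open, 45 degrees, let go, and leave the things on the bench where they lie.

Things in the scene. Friction and masses are not known exactly. Their poses are not given: they have to be found in the camera images.
- pressure_pot: Blue round steel can, 184 mm across; fixed, its place and yaw differ each time. Origin: centre of the underside, z up. A brass valve sits on a pipe that leaves the can along its +y.
- pot_lid: Flat round dark steel lid, 200 mm across, centred on the can and fixed to it, at a different yaw each time; top 100 mm above the bench. Origin: centre of its underside, z up. Wing screws 1 to 4 stand on it on a circle of 70 mm radius at 45, 135, 225, 315 degrees from the lid's x axis. Low steel boss (44 mm wide, 15 mm high) in the middle.
- screw_1 (a joint): Wing screw 1, rad: 0 = white end points to the lid's centre (white mark); grows CLOCKWISE seen from above; 0.785 (an eighth turn) = white end at the yellow mark; 1.571 (a quarter turn) = at the green mark, a hard stop. Starts already at yellow, 0.70 to 0.87. Stiff to turn (about 0.10 N m), stays where it is left. Opposite screw: 3.
- screw_1_grip (a point): Centre of the wing of screw 1, on its axis, 130 mm above the bench. The wing is an upright bar 62 mm long, 12 mm thick, 24 mm high (underside 18 mm above the lid, stem 10 mm thick), black with one white end; grip across its thickness from above. x axis: along the wing to its white end, which in the lid's frame lies at 45 + 180 degrees - the joint value.
- screw_2 (a joint): Wing screw 2, rad: 0 = white end points to the lid's centre (white mark); grows CLOCKWISE seen from above; 0.785 (an eighth turn) = white end at the yellow mark; 1.571 (a quarter turn) = at the green mark, a hard stop. Starts loose, 0 to 0.25. Stiff to turn (about 0.10 N m), stays where it is left. Opposite screw: 4.
- screw_2_grip (a point): Centre of the wing of screw 2, on its axis, 130 mm above the bench. The wing is an upright bar 62 mm long, 12 mm thick, 24 mm high (underside 18 mm above the lid, stem 10 mm thick), black with one white end; grip across its thickness from above. x axis: along the wing to its white end, which in the lid's frame lies at 135 + 180 degrees - the joint value.
- screw_3 (a joint): Wing screw 3, rad: 0 = white end points to the lid's centre (white mark); grows CLOCKWISE seen from above; 0.785 (an eighth turn) = white end at the yellow mark; 1.571 (a quarter turn) = at the green mark, a hard stop. Starts already at yellow, 0.70 to 0.87. Stiff to turn (about 0.10 N m), stays where it is left. Opposite screw: 1.
- screw_3_grip (a point): Centre of the wing of screw 3, on its axis, 130 mm above the bench. The wing is an upright bar 62 mm long, 12 mm thick, 24 mm high (underside 18 mm above the lid, stem 10 mm thick), black with one white end; grip across its thickness from above. x axis: along the wing to its white end, which in the lid's frame lies at 225 + 180 degrees - the joint value.
- screw_4 (a joint): Wing screw 4, rad: 0 = white end points to the lid's centre (white mark); grows CLOCKWISE seen from above; 0.785 (an eighth turn) = white end at the yellow mark; 1.571 (a quarter turn) = at the green mark, a hard stop. Starts loose, 0 to 0.25. Stiff to turn (about 0.10 N m), stays where it is left. Opposite screw: 2.
- screw_4_grip (a point): Centre of the wing of screw 4, on its axis, 130 mm above the bench. The wing is an upright bar 62 mm long, 12 mm thick, 24 mm high (underside 18 mm above the lid, stem 10 mm thick), black with one white end; grip across its thickness from above. x axis: along the wing to its white end, which in the lid's frame lies at 315 + 180 degrees - the joint value.
- lever (a joint): Valve lever, rad: 0 = shut (square across the pipe, pointing along the pot's +x); grows COUNTER-CLOCKWISE seen from above; 0.785 = half open (45 degrees); 1.571 = fully open (in line with the pipe, along the pot's +y). Starts at 0 to 0.15. Friction about 0.12 N m; stays where it is left.
- lever_grip (a point): Middle of the lever's red grip (60 mm long, 14 mm wide, 18 mm high), 65 mm from the lever's axis and 125 mm above the bench. The point's own x axis points along the lever away from its axis.
- valve_axis (a point): Point on the lever's upright axis at the height of the lever, 150 mm from the pot's centre along the pot's own +y; its axes are those of the pot.
- black_tape: Bystander: roll of black tape, 72 mm across, 18 mm high; lies on the bench. Origin: centre of its underside.
- wrench_13: Bystander: combination wrench, 170 mm long, 6 mm thick; lies on the bench. Origin: centre of its underside.
- bolt_box: Bystander: open card box of bolts, 65 x 85 mm, 45 mm high; lies on the bench. Origin: centre of its underside.
- screwdriver_yellow: Bystander: screwdriver with a yellow grip, 193 mm long, 23 mm thick; lies on the bench. Origin: centre of its underside.

How it is judged:
By the outcome, as a careful person would: the job done as asked, in the order asked, and still so for the second after the job is handed in, with the robot touching nothing.
It also fails if it takes over 72 s, if anything falls off the work surface, if the arm or the gripper's body presses on something with over 40 N, if the wrist force passes 120 N, or if a joint passes its speed limit or range.

## Working session

There is one attempt and no reset: what is moved stays moved. The work goes in short steps, Python scripts to look and compute and a tool call to move; the robot and the scene stay as the last step left them, time stands still between calls to the robot, and variables do not carry over. Pictures are saved under pics/ and viewed, and the job is handed in when it is done.

Besides the shell and the picture viewer there is one more tool, called as name(argument=value, ...) on one line, values as JSON. arm_command: Moves the arm, as the interface text tells. Its arguments: {"type":"object","properties":{"motion":{"type":"array","items":{"type":"number"}}},"required":["motion"]}

```bash
ls; mkdir -p pics; python3 - <<'E'
from cell import env
import cv2,numpy as np
print(env.state())
for n in ["scene","side","wrist"]:
    im,d=env.read_camera(n)
    cv2.imwrite(f"pics/a_{n}.png",im[:,:,::-1])
    c=env.calibration(n);print(n,c)
    np.savez(f"a_{n}.npz",im=im,d=d,**c)
E
```

```text
pics
{'t': 0.0, 'joints': array([-1.23353516e+00,  4.91565427e-01,  1.55945768e+00, -3.52071873e-05,
        1.09166509e+00, -1.05599934e-01]), 'qvel': array([-1.71866017e-03,  6.85950138e-04, -1.97570397e-04,  2.68578788e-04,
        5.99687182e-04,  1.57709005e-05]), 'tau': array([-1.60265372e-04, -6.12641501e+01, -2.58186615e+01,  6.93508959e-02,
        4.82740975e-02, -3.68672738e-05]), 'eef_pos': array([ 267.76209662, -564.47245386,  214.05525936]), 'tcp_rot': array([-3.14150823e+00,  1.09273076e-03, -1.12791893e+00]), 'ft_force': array([-0.58601359, -0.23351212, -0.59183862]), 'moment': array([0.00860483, 0.04150021, 0.00755961]), 'opening': 0.9999497015933213}
scene {'fx': 503.73449975612147, 'fy': 503.73449975612147, 'cx': 278.90846590624255, 'cy': 217.89761684299052, 'cam_to_world': array([[-8.88721672e-01, -2.49785124e-01,  3.84423180e-01,
         8.81162461e+01],
       [-4.58301614e-01,  5.05193806e-01, -7.31258401e-01,
         9.32794543e+02],
       [-1.15507392e-02, -8.26066953e-01, -5.63453609e-01,
         7.88535914e+02],
       [ 0.00000000e+00,  0.00000000e+00,
[... 279 characters left out ...]
-5.15520007e-01,  8.49253242e-01,
        -1.01729844e+03],
       [ 9.82255305e-03, -8.55374647e-01, -5.17916721e-01,
         7.65029817e+02],
       [ 0.00000000e+00,  0.00000000e+00,  0.00000000e+00,
         1.00000000e+00]])}
wrist {'fx': 376.60786291348836, 'fy': 376.60786291348836, 'cx': 278.90764015005584, 'cy': 214.86211232637172, 'cam_to_world': array([[ 4.28800068e-01, -8.66987551e-01, -2.53895820e-01,
         3.38993312e+02],
       [-9.03399006e-01, -4.11784088e-01, -1.19599752e-01,
        -5.31246246e+02],
       [-8.58762359e-04,  2.80653613e-01, -9.59808737e-01,
         3.85088120e+02],
       [ 0.00000000e+00,  0.00000000e+00,  0.00000000e+00,
         1.00000000e+00]])}
```

View pics/a_scene.png

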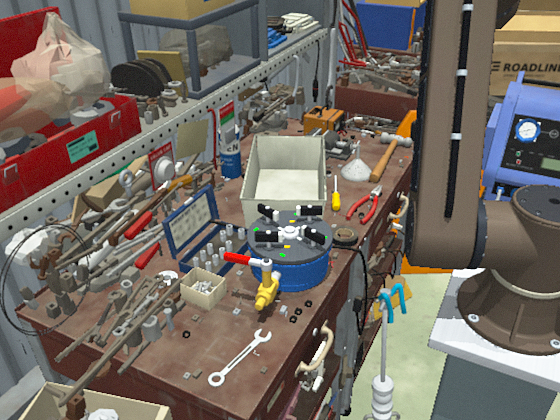

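View pics/a_side.png

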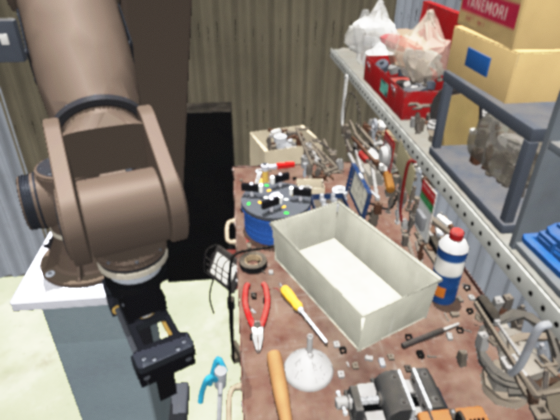

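View pics/a_wrist.png

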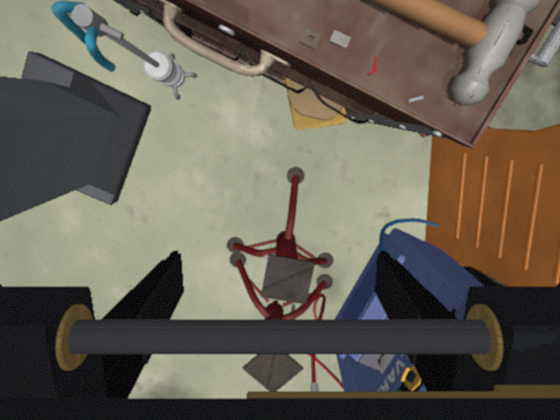

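```bash
cat > h.py <<'E'
import numpy as np,cv2
from cell import env
def W(c,d,u,v):
    u=np.asarray(u,float);v=np.asarray(v,float);d=np.asarray(d,float)
    p=np.stack([(u-c["cx"])/c["fx"]*d,(v-c["cy"])/c["fy"]*d,d],-1)
    T=c["cam_to_world"]; return p@T[:3,:3].T+T[:3,3]
def atz(c,u,v,z):
    T=c["cam_to_world"]; r=T[:3,:3]@np.array([(u-c["cx"])/c["fx"],(v-c["cy"])/c["fy"],1]); 
    return T[:3,3]+r*(z-T[2,3])/r[2]
def proj(c,P):
    T=c["cam_to_world"]; q=(np.atleast_2d(P)-T[:3,3])@T[:3,:3]; return np.c_[q[:,0]/q[:,2]*c["fx"]+c["cx"],q[:,1]/q[:,2]*c["fy"]+c["cy"]]
def cloud(d,c):
    v,u=np.mgrid[:420,:560]; return W(c,d,u,v)
def shot(n,tag):
    c=env.calibration(n); im,d=env.read_camera(n); cv2.imwrite(f"pics/{tag}.png",im[:,:,::-1]); np.savez(f"{tag}.npz",im=im,d=d,**c); return im,d,c
E
python3 - <<'E'
from h import *
for n in ["scene","side"]:
    f=np.load(f"a_{n}.npz");c={k:f[k] for k in f}
    P=cloud(f['d'],c);im=f['im'].astype(int)
    m=(P[...,2]>90)&(P[...,2]<106)&(f['d']>0)
    lab=cv2.connectedComponentsWithStats(m.astype(np.uint8))
    i=1+np.argmax(lab[2][1:,4]);print(n,lab[2][i],lab[3][i],W(c,f['d'][int(lab[3][i][1]),int(lab[3][i][0])],*lab[3][i]))
    Q=P[lab[1]==i];print(Q.min(0),Q.max(0),Q.mean(0))
    r=env.spot_point(n,"pot_lid");print([(x['location'],x['confidence'],atz(c,*x['location'],97)) for x in r])
    for l,z in [("pressure_pot",0),("screw_1_grip",130),("lever_grip",125),("valve_axis",125),("black_tape",0),("wrench_13",0),("bolt_box",0),("screwdriver_yellow",0)]:
        r=env.spot_point(n,l);print(l,[(np.round(x['location']),round(x['confidence'],2),atz(c,*x['location'],z).round(0)) for x in r])
    red=(im[...,0]>150)&(im[...,1]<60)&(P[...,2]>110)&(P[...,2]<145)
    if red.any(): print("red",P[red].mean(0),red.sum())
print(env.state()['t'])
f=np.load("a_scene.npz")['im'][180:320,180:360]
cv2.imwrite("pics/b.png",cv2.resize(f[:,:,::-1],None,fx=4.4,fy=4.2,interpolation=2))
E
```

```text
scene [ 246  210   87   55 2701] [289.50870048 238.701592  ] [495.90263813 106.63458295 102.61547418]
[406.57456045  -7.65447893  90.00070119] [606.55451497 188.57296378 105.98676951] [497.31679109 103.87707477 101.89333838]
[([291.7, 237.8], 0.92, array([496.26122933,  94.51604881,  97.        ]))]
pressure_pot [(array([287., 269.]), 0.65, array([509.,  95.,   0.])), (array([204., 292.]), 0.51, array([642., 252.,   0.])), (array([291., 237.]), 0.27, array([557., -26.,   0.]))]
screw_1_grip []
lever_grip [(array([236., 260.]), 0.86, array([550., 250., 125.]))]
valve_axis [(array([268., 265.]), 0.69, array([482., 233., 125.]))]
black_tape [(array([345., 240.]), 0.56, array([425., -76.,   0.]))]
wrench_13 [(array([240., 356.]), 0.83, array([471., 376.,   0.]))]
bolt_box [(array([203., 294.]), 0.75, array([640., 260.,   0.]))]
screwdriver_yellow [(array([333., 196.]), 0.64, array([ 535., -263.,    0.])), (array([235., 262.]), 0.49, array([636., 128.,   0.])), (array([239., 358.]), 0.21, array([473., 380.,   0.]))]
red [577.21436901 253.91402273 132.23064872] 229
side [ 241  183   70   3
[... 183 characters left out ...]
57  99.21642212]
[([275.2, 203.8], 0.68, array([500.80174389,  61.54900864,  97.        ]))]
pressure_pot [(array([277., 228.]), 0.92, array([508.,  82.,   0.]))]
screw_1_grip [(array([281., 176.]), 0.49, array([528., 162., 130.]))]
lever_grip [(array([287., 166.]), 0.79, array([553., 233., 125.]))]
valve_axis [(array([262., 167.]), 0.83, array([476., 236., 125.]))]
black_tape [(array([254., 267.]), 0.74, array([431., -89.,   0.]))]
wrench_13 [(array([258., 178.]), 0.6, array([471., 395.,   0.]))]
bolt_box [(array([309., 197.]), 0.84, array([632., 251.,   0.]))]
screwdriver_yellow [(array([302., 318.]), 0.92, array([ 528., -281.,    0.]))]
red [568.78093489 239.4810046  126.79856498] 52
1.05
```

View pics/b.png

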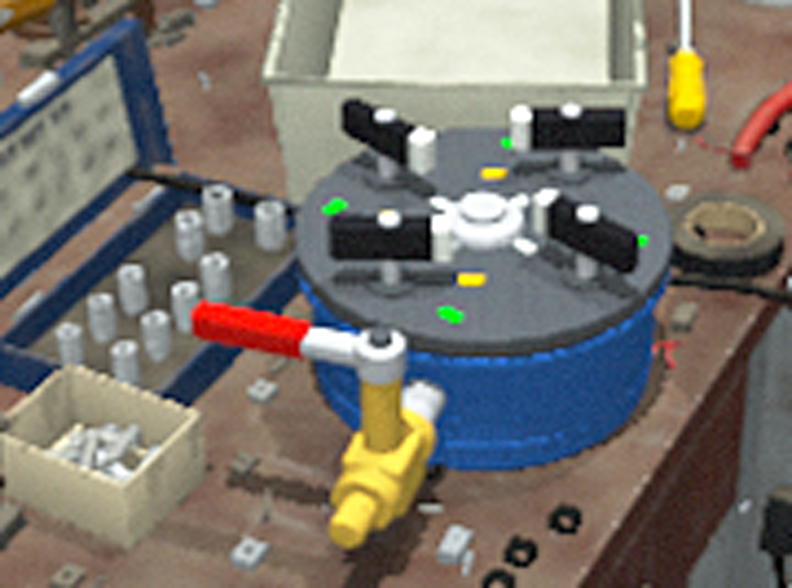

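```bash
cat >> h.py <<'E'
from scipy.spatial.transform import Rotation as R
def rel(p0,yaw0,p1,yaw1):
    """shift/turn from commanded p0,yaw0 (tool down) to p1,yaw1 in tool axes"""
    R0=(R.from_euler('z',yaw0)*R.from_euler('x',np.pi)).as_matrix()
    d=R0.T@(np.array(p1,float)-p0); dy=(yaw1-yaw0+np.pi)%(2*np.pi)-np.pi
    return d.round(1), round(-np.degrees(dy),1)
E
python3 -c "
from h import *
print(rel([267.8,-564.7,214.7],-1.128,[505,72,340],0))"
```

```text
(array([-473.7, -487.1, -125.3]), np.float64(-64.6))
```

arm_command(motion=[1,-100,-100,-125,0,0,-16,1,-474,-487,-125,0,0,-64.6,1,-474,-487,-125,0,0,-64.6,1,-474,-487,-125,0,0,-64.6,1,-474,-487,-125,0,0,-64.6,1,-474,-487,-125,0,0,-64.6,1,-474,-487,-125,0,0,-64.6,1,-474,-487,-125,0,0,-64.6,1,-474,-487,-125,0,0,-64.6,1,-474,-487,-125,0,0,-64.6,1,-474,-487,-125,0,0,-64.6,1,-474,-487,-125,0,0,-64.6,1,-474,-487,-125,0,0,-64.6,1,-474,-487,-125,0,0,-64.6,1,-474,-487,-125,0,0,-64.6,1,-474,-487,-125,0,0,-64.6,1,-474,-487,-125,0,0,-64.6])

```text
t: 2.75
eef_pos: [504.4, 71.5, 339.4]
tcp_rot: [3.141, 0.0, -0.001]
ft_force: [-0.5, -0.7, 0.6]
opening: 0.997
```

```bash
python3 - <<'E'
from h import *
s=env.state();print(s['t'],s['eef_pos'],s['tcp_rot'],s['joints'])
im,d,c=shot("wrist","w1")
for l,z in [("pot_lid",97),("screw_1_grip",130),("lever_grip",125),("valve_axis",125)]:
    r=env.spot_point("wrist",l);print(l,[(np.round(x['location'],1),round(x['confidence'],2),atz(c,*x['location'],z).round(1)) for x in r])
E
```

```text
2.75 [504.39193018  71.52180764 339.42388008] [ 3.14126936e+00  4.65084531e-04 -9.99638994e-04] [ 1.13080433e-02  2.12660637e-01  1.64856700e+00 -3.31377195e-04
  1.28083406e+00  1.24024276e-02]
pot_lid [(array([281.5, 166.1]), 0.86, array([506.8,  85.3,  97. ]))]
screw_1_grip [(array([297.3, 101.4]), 0.71, array([521.7, 153.3, 130. ]))]
lever_grip []
valve_axis [(array([257.8,   5.4]), 0.86, array([484.6, 237.6, 125. ]))]
```

View pics/w1.png

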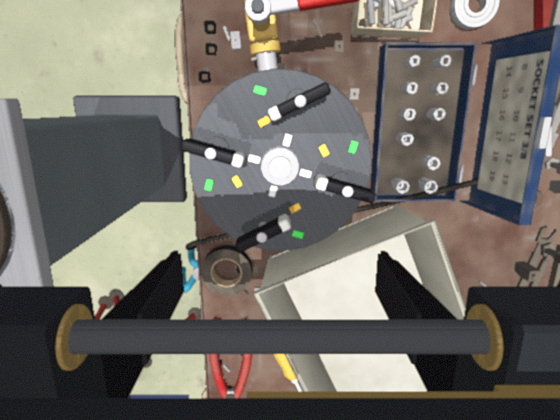

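```bash
cat >> h.py <<'E'
def wings(tag,ctr=(506,87),lo=120,hi=150):
    f=np.load(tag+".npz");c={k:f[k] for k in f};P=cloud(f['d'],c)
    r=np.hypot(P[...,0]-ctr[0],P[...,1]-ctr[1])
    m=(P[...,2]>lo)&(P[...,2]<hi)&(r<115)&(r>30)&(f['d']>0)
    n,l,st,_=cv2.connectedComponentsWithStats(m.astype(np.uint8))
    im=f['im'].astype(int); out=[]
    for i in range(1,n):
        if st[i,4]<80: continue
        Q=P[l==i]; zt=np.percentile(Q[:,2],80)
        T=(l==i)&(P[...,2]>134); Q=P[T]
        (cx,cy),(w,h),a=cv2.minAreaRect(Q[:,:2].astype(np.float32))
        box=cv2.boxPoints(((cx,cy),(w,h),a)); e=[box[1]-box[0],box[2]-box[1]]; e=max(e,key=np.linalg.norm)
        mid=Q[:,:2].mean(0); 
        wh=T&(im.min(-1)>150); 
        e=e/np.linalg.norm(e)
        cov=np.linalg.eigh(np.cov(Q[:,:2].T)); ev=cov[1][:,1]
        o=P[wh][:,:2]; far=o[np.abs((o-[cx,cy])@ev)>15] if len(o) else o
        if len(far) and (far.mean(0)-[cx,cy])@ev<0: ev=-ev
        out.append(dict(c=np.array([cx,cy]),size=(w,h),ang=np.degrees(np.arctan2(ev[1],ev[0])),n=T.sum(),zt=zt,nw=len(far)))
    return out
E
python3 - <<'E'
from h import *
o=wings("w1")
for w in o: print(w)
f=np.load("w1.npz");c={k:f[k] for k in f};P=cloud(f['d'],c)
for u,v in [(280,245),(400,215),(340,300),(300,340),(440,310),(225,265),(320,140),(265,285),(400,285)]: print(u,v,P[v,u].round(0))
im=f['im'].astype(int);z=P[...,2]
m=(z>90)&(z<106)&(np.hypot(P[...,0]-506,P[...,1]-87)<99)
for n,k in [("yel",(im[...,0]>200)&(im[...,1]>140)&(im[...,2]<90)),("grn",(im[...,1]>180)&(im[...,0]<100))]:
    nn,l,st,ce=cv2.connectedComponentsWithStats((m&k).astype(np.uint8))
    for i in range(1,nn):
        if st[i,4]>8: q=P[l==i].mean(0); print(n,q.round(1),st[i,4])
cv2.imwrite("pics/w1z.png",cv2.resize(f['im'][0:280,170:400,::-1],None,fx=2.6,fy=2.1,interpolation=2))
# lid circle
m8=(m).astype(np.uint8); cs=max(cv2.findContours(m8,0,1)[0],key=len)
hull=cv2.convexHull(cs)[:,0]; q=P[hull[:,1],hull[:,0],:2]
print(cv2.minEnclosingCircle(q.astype(np.float32)))
E
```

```text
{'c': array([522.18444824, 153.61366272]), 'size': (61.85133361816406, 12.306039810180664), 'ang': np.float64(-155.06778431715352), 'n': np.int64(862), 'zt': np.float64(143.5091404116122), 'nw': 137}
{'c': array([437.88247681, 105.38237   ]), 'size': (12.424803733825684, 61.68941116333008), 'ang': np.float64(-15.949304664966133), 'n': np.int64(828), 'zt': np.float64(143.2271065241491), 'nw': 134}
{'c': array([570.20910645,  68.37744904]), 'size': (12.289278030395508, 61.50675582885742), 'ang': np.float64(164.25217172749743), 'n': np.int64(767), 'zt': np.float64(143.21839453884226), 'nw': 137}
{'c': array([486.16360474,  20.17138863]), 'size': (61.802860260009766, 12.708233833312988), 'ang': np.float64(27.37674391322793), 'n': np.int64(720), 'zt': np.float64(143.1204462377816), 'nw': 96}
280 245 [505.  -6. 101.]
400 215 [657.  17.  54.]
340 300 [ 595. -131.    5.]
300 340 [509.  98. 435.]
440 310 [559.  83. 396.]
225 265 [425. -75.   2.]
320 140 [548. 114. 101.]
265 285 [487. -53. 108.]
400 285 [552.  82. 374.]
yel [523.4  39.8 102. ] 31
grn [525.2   7.9 102.2] 46
((505.8822326660156, 86.99745178222656), 98.95606231689453)
```

View pics/w1z.png

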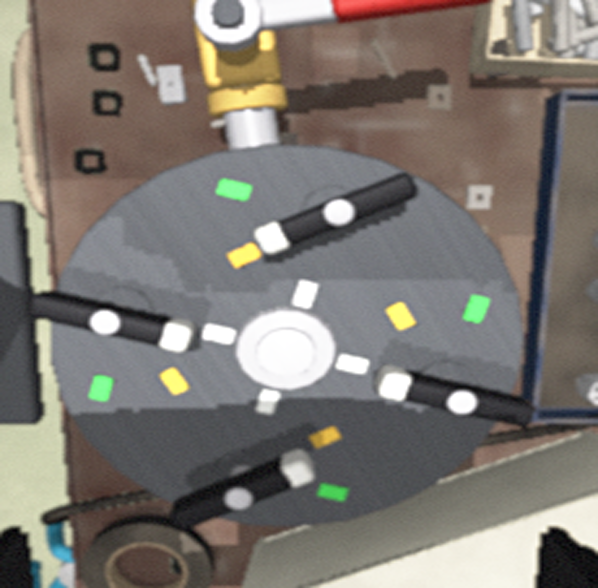

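```bash
python3 -c "
from h import *
print(rel([504.4,71.5,339.4],-.001,[436.6,105.5,170],np.radians(74.1)))"
```

```text
(array([-67.8, -33.9, 169.4]), np.float64(-74.2))
```

arm_command(motion=[-0.2,-68,-34,169,0,0,-74.2,-0.2,-68,-34,169,0,0,-74.2,-0.2,-68,-34,169,0,0,-74.2,-0.2,-68,-34,169,0,0,-74.2,-0.2,-68,-34,169,0,0,-74.2,-0.2,-68,-34,169,0,0,-74.2,-0.2,-68,-34,169,0,0,-74.2,-0.2,-68,-34,169,0,0,-74.2,-0.2,-68,-34,169,0,0,-74.2,-0.2,-68,-34,169,0,0,-74.2,-0.2,-68,-34,169,0,0,-74.2])

```text
t: 4.1
eef_pos: [436.8, 106.0, 170.7]
tcp_rot: [3.141, 0.0, 1.291]
ft_force: [1.0, -0.2, 0.4]
opening: 0.397
```

```bash
python3 - <<'E'
from h import *
s=env.state();print(s['t'],s['eef_pos'],np.degrees(s['tcp_rot']),s['opening'],s['ft_force'])
im,d,c=shot("wrist","w2")
for w in wings("w2"): print(w)
E
```

```text
4.1 [436.82697816 105.95599849 170.6541061 ] [1.79992119e+02 1.75680459e-03 7.39637114e+01] 0.39714321772268735 [ 0.96470623 -0.20642515  0.42353382]
{'c': array([437.29730225, 105.03398895]), 'size': (11.937870979309082, 61.486846923828125), 'ang': np.float64(-15.96713158671026), 'n': np.int64(2130), 'zt': np.float64(143.31569443361516), 'nw': 235}
{'c': array([0., 0.]), 'size': (0.0, 0.0), 'ang': np.float64(nan), 'n': np.int64(0), 'zt': np.float64(126.05484690134652), 'nw': 0}h.py:34: RuntimeWarning: Mean of empty slice.
  mid=Q[:,:2].mean(0);
  ret = um.true_divide(
h.py:36: RuntimeWarning: invalid value encountered in divide
  e=e/np.linalg.norm(e)
  avg = a.mean(axis, **keepdims_kw)
h.py:37: RuntimeWarning: Degrees of freedom <= 0 for slice
  cov=np.linalg.eigh(np.cov(Q[:,:2].T)); ev=cov[1][:,1]
  c *= np.true_divide(1, fact)
  c *= np.true_divide(1, fact)
```

View pics/w2.png

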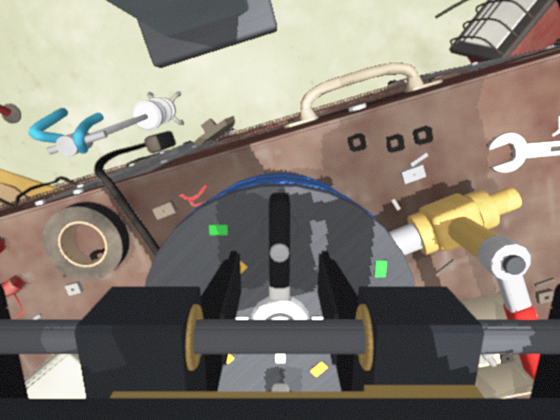

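arm_command(motion=[-0.2,-0.7,0.4,30,0,0,0,-0.2,-0.7,0.4,57.5,0,0,0,-0.2,-0.7,0.4,57.5,0,0,0,-1,-0.7,0.4,57.5,0,0,0,-1,-0.7,0.4,57.5,0,0,0,-1,-0.7,0.4,57.5,0,0,0,-1,-0.7,0.4,57.5,0,0,0,-1,-0.7,0.4,57.5,0,0,0])

```text
t: 4.95
eef_pos: [437.4, 105.8, 113.9]
tcp_rot: [3.14, -0.001, 1.294]
ft_force: [-1.1, 4.7, 6.5]
opening: 0.124
```

```bash
python3 - <<'E'
from h import *
s=env.state();print(s['t'],s['eef_pos'],np.degrees(s['tcp_rot']),s['opening'],s['ft_force'],s['moment'])
E
```

```text
4.95 [437.44730169 105.82920621 113.91569251] [ 1.79907918e+02 -6.27126312e-02  7.41398908e+01] 0.12449890778687504 [-1.05177991  4.68048158  6.50852755] [ 0.84223284 -0.01640157 -0.09166651]
```

arm_command(motion=[-1,0.6,0,0,0,0,8,-1,0.6,0,0,0,0,16,-1,0.6,0,0,0,0,24,-1,0.6,0,0,0,0,32,-1,0.6,0,0,0,0,39,-1,0.6,0,0,0,0,44.5,-1,0.6,0,0,0,0,44.5,-1,0.6,0,0,0,0,44.5,-1,0.6,0,0,0,0,44.5])

```text
t: 5.85
eef_pos: [437.6, 106.0, 113.9]
tcp_rot: [3.141, -0.001, 0.518]
ft_force: [-1.4, 0.1, 8.2]
opening: 0.121
```

```bash
python3 - <<'E'
from h import *
s=env.state();print(s['t'],s['eef_pos'],np.degrees(s['tcp_rot']),s['opening'],s['ft_force'],s['moment'])
E
```

```text
5.85 [437.55821908 105.98918876 113.91568575] [ 1.79951638e+02 -7.43270596e-02  2.96594881e+01] 0.12128459137680225 [-1.41034889  0.07879567  8.17204435] [-0.14222695  0.14370632 -0.17656721]
```

```bash
python3 -c "
from h import *
y=np.radians(29.66)
print(rel([437.6,106,113.9],y,[571.,69,170],np.radians(74.3)))"
```

```text
(array([ 97.6,  98.2, -56.1]), np.float64(-44.6))
```

arm_command(motion=[-0.2,0,0,0,0,0,0,-0.2,0,0,0,0,0,0,-0.2,0,0,0,0,0,0,-0.2,0,0,-30,0,0,0,-0.2,0,0,-56,0,0,0,-0.2,98,98,-56,0,0,-44.6,-0.2,98,98,-56,0,0,-44.6,-0.2,98,98,-56,0,0,-44.6,-0.2,98,98,-56,0,0,-44.6,-0.2,98,98,-56,0,0,-44.6,-0.2,98,98,-56,0,0,-44.6,-0.2,98,98,-56,0,0,-44.6,-0.2,98,98,-56,0,0,-44.6])

```text
t: 7.15
eef_pos: [570.7, 69.5, 169.2]
tcp_rot: [3.142, 0.0, 1.293]
ft_force: [-0.6, 0.4, -0.0]
opening: 0.398
```

```bash
python3 - 2>/dev/null <<'E'
from h import *
s=env.state();print(s['t'],s['eef_pos'],np.degrees(s['tcp_rot']),s['opening'],s['ft_force'])
im,d,c=shot("wrist","w3")
for w in wings("w3"): print(w)
E
```

```text
7.15 [570.65965485  69.50295621 169.15278081] [1.79998119e+02 4.29867719e-03 7.40908698e+01] 0.39782450813329034 [-0.55234498  0.39931866 -0.02387625]
{'c': array([446.84259033,  87.41940308]), 'size': (12.713699340820312, 23.503950119018555), 'ang': np.float64(102.36534669215371), 'n': np.int64(1093), 'zt': np.float64(142.93055014516568), 'nw': 0}
{'c': array([521.92144775, 153.05194092]), 'size': (61.727317810058594, 12.910600662231445), 'ang': np.float64(-155.1982853243797), 'n': np.int64(3086), 'zt': np.float64(143.30681771165195), 'nw': 491}
{'c': array([486.1015625 ,  19.37138748]), 'size': (62.09088897705078, 12.757527351379395), 'ang': np.float64(27.300818006060997), 'n': np.int64(3137), 'zt': np.float64(143.1149021533934), 'nw': 371}
{'c': array([570.11999512,  67.63969421]), 'size': (11.845306396484375, 61.65873336791992), 'ang': np.float64(164.37855374151908), 'n': np.int64(2185), 'zt': np.float64(143.37970945869824), 'nw': 318}
```

View pics/w3.png

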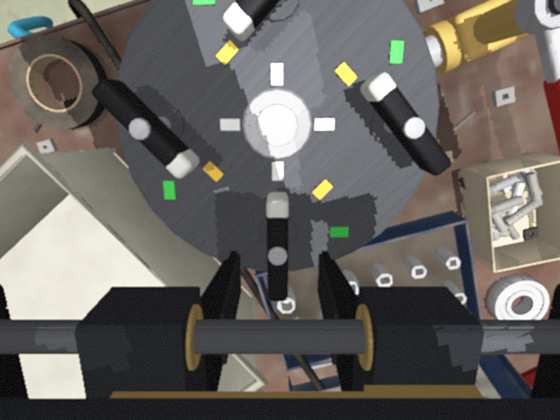

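arm_command(motion=[-0.2,-1,0,30,0,0,0,-0.2,-1,0,55.5,0,0,0,-0.2,-1,0,55.5,0,0,0,-1,-1,0,55.5,0,0,0,-1,-1,0,55.5,0,0,0,-1,-1,0,55.5,0,0,0,-1,-1,0,55.5,0,0,0])

```text
t: 7.9
eef_pos: [570.9, 68.5, 114.5]
tcp_rot: [3.14, -0.0, 1.296]
ft_force: [-0.1, -1.6, 3.6]
opening: 0.125
```

```bash
python3 - <<'E'
from h import *
s=env.state();print(s['t'],s['eef_pos'],np.degrees(s['tcp_rot']),s['opening'],s['ft_force'],s['moment'])
E
```

```text
7.9 [570.85891041  68.46050295 114.51682575] [ 1.79918323e+02 -1.85405553e-02  7.42606235e+01] 0.12499787822206862 [-0.11567823 -1.59146677  3.62667115] [-0.17454627 -0.10096263 -0.05305333]
```

Well gripped. Turn to yellow (yaw 29.6).

arm_command(motion=[-1,-0.2,0,0,0,0,8,-1,-0.2,0,0,0,0,16,-1,-0.2,0,0,0,0,24,-1,-0.2,0,0,0,0,32,-1,-0.2,0,0,0,0,39,-1,-0.2,0,0,0,0,44.6,-1,-0.2,0,0,0,0,44.6,-1,-0.2,0,0,0,0,44.6,-1,-0.2,0,0,0,0,44.6])

```text
t: 8.8
eef_pos: [571.6, 69.3, 114.5]
tcp_rot: [3.141, -0.004, 0.517]
ft_force: [3.6, 8.0, 0.5]
opening: 0.124
```

```bash
python3 - <<'E'
from h import *
s=env.state();print(s['t'],s['eef_pos'],np.degrees(s['tcp_rot']),s['opening'],s['ft_force'],s['moment'])
E
```

```text
8.8 [571.61065098  69.27794545 114.53750614] [179.97260592  -0.20440289  29.64337877] 0.12448484075176898 [3.61810685 7.95452186 0.53519425] [ 1.35518399 -0.70588926 -0.10082503]
```

```bash
python3 -c "
from h import *
y=np.radians(29.65)
print(rel([571.6,69.3,114.5],y,[512,73,270],y))"
```

```text
(array([ -50. ,  -32.7, -155.5]), np.float64(-0.0))
```

arm_command(motion=[-0.2,0,0,0,0,0,0,-0.2,0,0,0,0,0,0,-0.2,0,0,0,0,0,0,-0.2,0,0,-40,0,0,0,-0.2,-50,-33,-155,0,0,0,-0.2,-50,-33,-155,0,0,0,-0.2,-50,-33,-155,0,0,0,-0.2,-50,-33,-155,0,0,0,-0.2,-50,-33,-155,0,0,0])

```text
t: 9.7
eef_pos: [510.6, 72.1, 268.8]
tcp_rot: [3.141, -0.001, 0.518]
ft_force: [-0.8, -0.3, 0.0]
opening: 0.399
```

```bash
python3 - 2>/dev/null <<'E'
from h import *
s=env.state();print(s['t'],s['eef_pos'],np.degrees(s['tcp_rot']),s['opening'],s['ft_force'])
im,d,c=shot("wrist","w4")
for w in wings("w4"): print(w)
E
```

```text
9.7 [510.63062327  72.07876022 268.84838577] [ 1.79959475e+02 -5.06791201e-02  2.96653823e+01] 0.398710173954422 [-0.78185375 -0.25925138  0.04275436]
{'c': array([437.24237061, 104.46653748]), 'size': (12.423072814941406, 62.058589935302734), 'ang': np.float64(-60.34014699525078), 'n': np.int64(1343), 'zt': np.float64(143.27966625715695), 'nw': 193}
{'c': array([521.91375732, 153.41474915]), 'size': (61.78152847290039, 12.193390846252441), 'ang': np.float64(-155.13628140888375), 'n': np.int64(1271), 'zt': np.float64(143.46503844564165), 'nw': 215}
{'c': array([570.22424316,  69.99246216]), 'size': (12.748880386352539, 58.97013473510742), 'ang': np.float64(121.21218776031388), 'n': np.int64(903), 'zt': np.float64(143.27911161630087), 'nw': 187}
{'c': array([486.15377808,  20.01383781]), 'size': (61.2311897277832, 12.714086532592773), 'ang': np.float64(27.283430080383354), 'n': np.int64(1123), 'zt': np.float64(142.9454093031947), 'nw': 146}
```

View pics/w4.png

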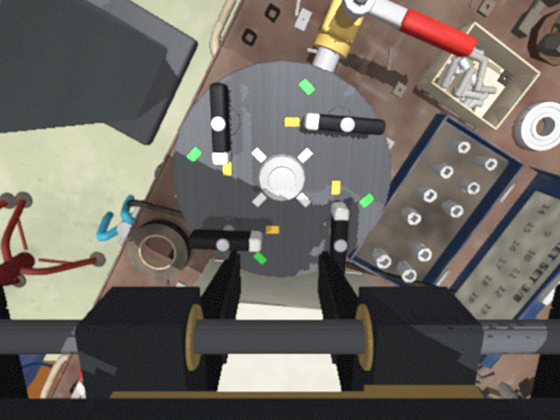

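```bash
python3 -c "
from h import *
y=np.radians(29.65)
print(rel([510.6,72.1,268.8],y,[571.1,69.0,113.8],y))"
```

```text
(array([ 51. ,  32.6, 155. ]), np.float64(-0.0))
```

arm_command(motion=[-0.2,51,32.6,60,0,0,0,-0.2,51,32.6,100,0,0,0,-0.2,51,32.6,110,0,0,0,-0.2,51,32.6,155,0,0,0,-0.2,51,32.6,155,0,0,0,-1,51,32.6,155,0,0,0,-1,51,32.6,155,0,0,0,-1,51,32.6,155,0,0,0,-1,51,32.6,155,0,0,0])

```text
t: 10.65
eef_pos: [571.7, 69.2, 115.2]
tcp_rot: [3.14, -0.002, 0.518]
ft_force: [3.5, 2.6, 4.0]
opening: 0.125
```

```bash
python3 - <<'E'
from h import *
s=env.state();print(s['t'],s['eef_pos'],np.degrees(s['tcp_rot']),s['opening'],s['ft_force'],s['moment'])
E
```

```text
10.65 [571.72073056  69.17150973 115.17148586] [ 1.79922953e+02 -1.33681044e-01  2.96723346e+01] 0.12470607362109334 [3.45526388 2.62202305 4.02418589] [ 0.45477384 -0.79696012 -0.08216724]
```

arm_command(motion=[-1,0.5,0,0,0,0,8,-1,0.5,0,0,0,0,16,-1,0.5,0,0,0,0,24,-1,0.5,0,0,0,0,32,-1,0.5,0,0,0,0,39,-1,0.5,0,0,0,0,44,-1,0.5,0,0,0,0,46.5,-1,0.5,0,0,0,0,49,-1,0.5,0,0,0,0,49,-1,0.5,0,0,0,0,49])

```text
t: 11.65
eef_pos: [572.8, 69.4, 115.2]
tcp_rot: [-3.141, -0.004, -0.335]
ft_force: [1.7, 1.6, 6.8]
opening: 0.127
```

```bash
python3 - <<'E'
from h import *
s=env.state();print(s['t'],s['eef_pos'],np.degrees(s['tcp_rot']),s['opening'],s['ft_force'],s['moment'])
E
```

```text
11.65 [572.8256517   69.41410194 115.15799722] [-179.93877624   -0.22185536  -19.19334715] 0.12699551135472065 [1.67366946 1.56292899 6.80797105] [ 0.22177033 -0.58651358  0.74314685]
```

```bash
python3 -c "
from h import *
y=np.radians(-19.2)
print(rel([572.8,69.4,115.2],y,[437.5,105.9,170],np.radians(29.7)))"
```

```text
(array([-139.8,   10. ,  -54.8]), np.float64(-48.9))
```

arm_command(motion=[-0.2,0,0,0,0,0,-2,-0.2,0,0,0,0,0,-2,-0.2,0,0,0,0,0,-2,-0.2,0,0,-30,0,0,-2,-0.2,0,0,-55,0,0,-2,-0.2,-140,10,-55,0,0,-49,-0.2,-140,10,-55,0,0,-49,-0.2,-140,10,-55,0,0,-49,-0.2,-140,10,-55,0,0,-49,-0.2,-140,10,-55,0,0,-49,-0.2,-140,10,-55,0,0,-49,-0.2,-140,10,-55,0,0,-49,-0.2,-140,10,-55,0,0,-49])

```text
t: 12.95
eef_pos: [436.1, 106.2, 168.6]
tcp_rot: [3.142, 0.0, 0.515]
ft_force: [-0.3, 0.5, 0.6]
opening: 0.401
```

```bash
python3 - 2>/dev/null <<'E'
from h import *
s=env.state();print(s['t'],s['eef_pos'],np.degrees(s['tcp_rot']),s['opening'],s['ft_force'])
im,d,c=shot("wrist","w5")
for w in wings("w5"): print(w)
env.read_camera("scene"); im,d,c=shot("scene","s5")
cv2.imwrite("pics/s5z.png",cv2.resize(im[180:320,180:360,::-1],None,fx=4.4,fy=4.2,interpolation=2))
E
```

```text
12.95 [436.08932582 106.21807343 168.64080295] [1.79998646e+02 5.17351023e-03 2.95153659e+01] 0.40112313735502003 [-0.3409719   0.47502195  0.58879269]
{'c': array([436.98843384, 104.85565948]), 'size': (11.994343757629395, 61.3768424987793), 'ang': np.float64(-60.6497874936383), 'n': np.int64(2174), 'zt': np.float64(143.33761547144363), 'nw': 243}
{'c': array([521.54595947, 153.32392883]), 'size': (61.82026290893555, 12.879389762878418), 'ang': np.float64(-154.95409214733934), 'n': np.int64(2528), 'zt': np.float64(143.07825820781744), 'nw': 406}
{'c': array([483.38619995,  24.60376358]), 'size': (61.399147033691406, 4.291280746459961), 'ang': np.float64(27.66864636834894), 'n': np.int64(886), 'zt': np.float64(138.45775963882917), 'nw': 107}
```

View pics/w5.png

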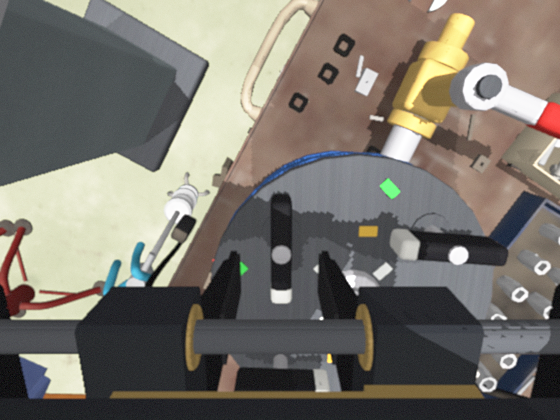

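View pics/s5z.png

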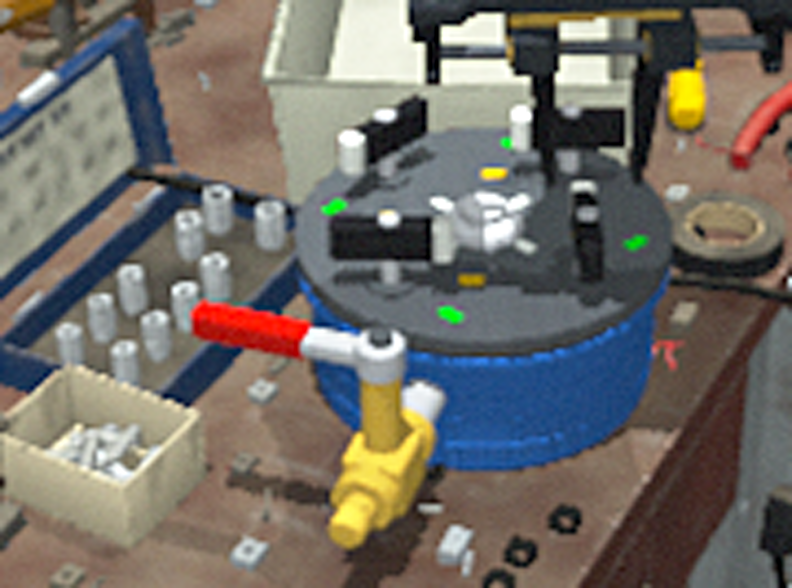

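arm_command(motion=[-0.2,1,1,30,0,0,0,-0.2,1,1,54.5,0,0,0,-0.2,1,1,54.5,0,0,0,-1,1,1,54.5,0,0,0,-1,1,1,54.5,0,0,0,-1,1,1,54.5,0,0,0,-1,1,1,54.5,0,0,0])

```text
t: 13.8
eef_pos: [437.7, 105.9, 114.8]
tcp_rot: [3.141, -0.001, 0.518]
ft_force: [-5.5, -5.4, 8.2]
opening: 0.122
```

arm_command(motion=[-1,0,0,0,0,0,8,-1,0,0,0,0,0,16,-1,0,0,0,0,0,24,-1,0,0,0,0,0,32,-1,0,0,0,0,0,39,-1,0,0,0,0,0,44,-1,0,0,0,0,0,46.5,-1,0,0,0,0,0,49,-1,0,0,0,0,0,49,-1,0,0,0,0,0,49])

```text
t: 14.8
eef_pos: [437.6, 105.7, 114.9]
tcp_rot: [3.141, -0.001, -0.336]
ft_force: [-1.7, -2.2, 6.1]
opening: 0.132
```

```bash
python3 - <<'E'
from h import *
s=env.state();print(s['t'],s['eef_pos'],np.degrees(s['tcp_rot']),s['opening'],s['ft_force'],s['moment'])
y=np.radians(-19.4)
print(rel(s['eef_pos'],y,[522.3,154.2,170],np.radians(114.9)))
E
```

```text
14.8 [437.6165136  105.66978771 114.86174198] [ 1.79974918e+02 -6.35125783e-02 -1.92241799e+01] 0.13211313107175843 [-1.65316895 -2.2162848   6.05804545] [-0.41758821  0.21807836  0.75507011]
(array([ 63.8, -73.9, -55.1]), np.float64(-134.3))
```

arm_command(motion=[-0.2,0,0,0,0,0,-2,-0.2,0,0,0,0,0,-2,-0.2,0,0,0,0,0,-2,-0.2,0,0,-30,0,0,-2,-0.2,0,0,-55,0,0,-2,-0.2,64,-74,-55,0,0,45.7,-0.2,64,-74,-55,0,0,45.7,-0.2,64,-74,-55,0,0,45.7,-0.2,64,-74,-55,0,0,45.7,-0.2,64,-74,-55,0,0,45.7,-0.2,64,-74,-55,0,0,45.7,-0.2,64,-74,-55,0,0,45.7,-0.2,64,-74,-55,0,0,45.7])

```text
t: 16.1
eef_pos: [522.4, 154.5, 169.1]
tcp_rot: [3.142, -0.0, -1.133]
ft_force: [-1.3, 0.4, -0.1]
opening: 0.4
```

```bash
python3 - 2>/dev/null <<'E'
from h import *
s=env.state();print(s['t'],s['eef_pos'],np.degrees(s['tcp_rot']),s['opening'],s['ft_force'])
im,d,c=shot("wrist","w6")
for w in wings("w6"): print(w)
E
```

```text
16.1 [522.38752825 154.4876032  169.13995264] [ 1.79999253e+02 -4.51403952e-03 -6.49079787e+01] 0.3998394928649599 [-1.33803793  0.44962348 -0.12888551]
{'c': array([572.25134277,  69.26932526]), 'size': (62.5166015625, 12.405553817749023), 'ang': np.float64(74.26956971113817), 'n': np.int64(2330), 'zt': np.float64(143.2079105799542), 'nw': 511}
{'c': array([523.22235107, 153.70094299]), 'size': (61.30967330932617, 11.801623344421387), 'ang': np.float64(-155.05789563355592), 'n': np.int64(2181), 'zt': np.float64(143.2602212606727), 'nw': 265}
{'c': array([440.22824097, 114.22634888]), 'size': (42.559688568115234, 12.5364990234375), 'ang': np.float64(81.55286946720479), 'n': np.int64(1059), 'zt': np.float64(142.24594472048113), 'nw': 0}
```

View pics/w6.png

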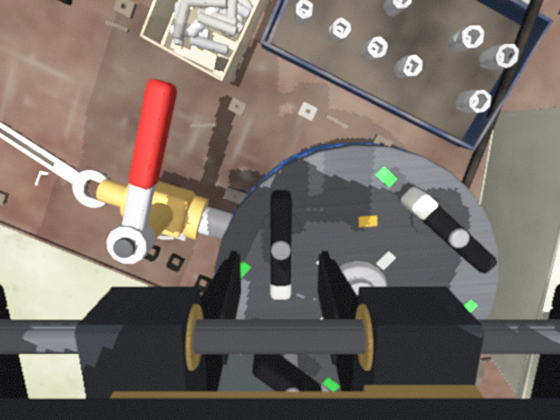

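arm_command(motion=[-0.2,0.5,0,30,0,0,0.2,-0.2,0.5,0,55,0,0,0.2,-0.2,0.5,0,55,0,0,0.2,-1,0.5,0,55,0,0,0.2,-1,0.5,0,55,0,0,0.2,-1,0.5,0,55,0,0,0.2,-1,0.5,0,55,0,0,0.2])

```text
t: 16.85
eef_pos: [523.0, 154.0, 115.0]
tcp_rot: [-3.14, -0.001, -1.138]
ft_force: [4.4, -11.0, 3.0]
opening: 0.126
```

```bash
python3 - <<'E'
from h import *
s=env.state();print(s['t'],s['eef_pos'],np.degrees(s['tcp_rot']),s['opening'],s['ft_force'],s['moment'])
E
```

```text
16.85 [523.01832538 154.03496678 114.97997594] [-1.79917898e+02 -4.33234174e-02 -6.52068275e+01] 0.12603428758926097 [  4.42953651 -10.99787991   2.98641881] [-1.98383152 -0.66694777  0.07276307]
```

arm_command(motion=[-1,0.8,0,0,0,0,8,-1,0.8,0,0,0,0,16,-1,0.8,0,0,0,0,24,-1,0.8,0,0,0,0,32,-1,0.8,0,0,0,0,38,-1,0.8,0,0,0,0,42,-1,0.8,0,0,0,0,44.4,-1,0.8,0,0,0,0,44.4,-1,0.8,0,0,0,0,44.4])

```text
t: 17.75
eef_pos: [522.9, 154.5, 115.0]
tcp_rot: [-3.141, 0.001, -1.912]
ft_force: [-3.6, 9.1, 4.0]
opening: 0.133
```

```bash
python3 - <<'E'
from h import *
s=env.state();print(s['t'],s['eef_pos'],np.degrees(s['tcp_rot']),s['opening'],s['ft_force'],s['moment'])
print(rel(s['eef_pos'],np.radians(-109.5),[486.3,20.3,170],np.radians(-62.7)))
E
```

```text
17.75 [522.91551925 154.457883   115.00666913] [-1.79965961e+02  8.11297528e-02 -1.09542447e+02] 0.13289985802095042 [-3.55161151  9.07683447  4.03082541] [1.59905221 0.53022178 0.81027597]
(array([138.7, -10.3, -55. ]), np.float64(-46.8))
```

arm_command(motion=[-0.2,0,0,0,0,0,-2,-0.2,0,0,0,0,0,-2,-0.2,0,0,0,0,0,-2,-0.2,0,0,-30,0,0,-2,-0.2,0,0,-55,0,0,-2,-0.2,138.7,-10.3,-55,0,0,-46.8,-0.2,138.7,-10.3,-55,0,0,-46.8,-0.2,138.7,-10.3,-55,0,0,-46.8,-0.2,138.7,-10.3,-55,0,0,-46.8,-0.2,138.7,-10.3,-55,0,0,-46.8,-0.2,138.7,-10.3,-55,0,0,-46.8,-0.2,138.7,-10.3,-55,0,0,-46.8,-0.2,138.7,-10.3,-55,0,0,-46.8])

```text
t: 19.05
eef_pos: [486.1, 19.2, 169.2]
tcp_rot: [-3.142, -0.0, -1.099]
ft_force: [-0.3, -0.3, 0.8]
opening: 0.399
```

```bash
python3 - 2>/dev/null <<'E'
from h import *
s=env.state();print(s['t'],s['eef_pos'],np.degrees(s['tcp_rot']),s['opening'],s['ft_force'])
im,d,c=shot("wrist","w7")
for w in wings("w7"): print(w)
E
```

```text
19.05 [486.07836511  19.21863452 169.17427545] [-1.79996766e+02 -7.36775655e-03 -6.29938341e+01] 0.39897927653865434 [-0.27558349 -0.29246289  0.83183975]
{'c': array([571.98510742,  68.6844635 ]), 'size': (61.969215393066406, 12.352683067321777), 'ang': np.float64(74.16851320663841), 'n': np.int64(3261), 'zt': np.float64(143.45368910155747), 'nw': 550}
{'c': array([522.61865234, 153.5196991 ]), 'size': (12.927778244018555, 61.58245086669922), 'ang': np.float64(164.42396558300928), 'n': np.int64(3794), 'zt': np.float64(143.0578804927735), 'nw': 409}
{'c': array([486.72174072,  19.86472321]), 'size': (61.90224838256836, 12.174481391906738), 'ang': np.float64(27.162544488287836), 'n': np.int64(2195), 'zt': np.float64(143.27681111092392), 'nw': 308}
{'c': array([437.35684204, 104.44168091]), 'size': (61.640968322753906, 13.473809242248535), 'ang': np.float64(-104.35848831441567), 'n': np.int64(2617), 'zt': np.float64(142.76833190633096), 'nw': 142}
```

View pics/w7.png

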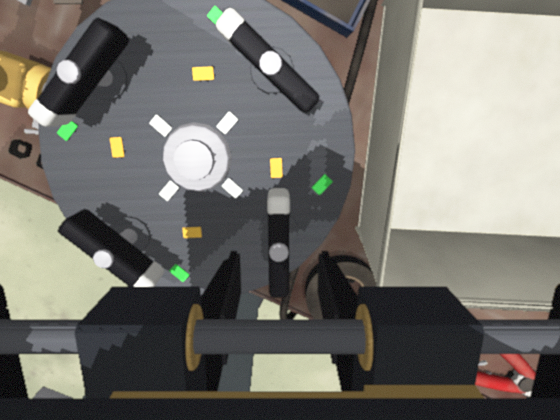

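arm_command(motion=[-0.2,-1,-0.8,30,0,0,-0.2,-0.2,-1,-0.8,55,0,0,-0.2,-0.2,-1,-0.8,55,0,0,-0.2,-1,-1,-0.8,55,0,0,-0.2,-1,-1,-0.8,55,0,0,-0.2,-1,-1,-0.8,55,0,0,-0.2,-1,-1,-0.8,55,0,0,-0.2])

```text
t: 19.8
eef_pos: [486.9, 20.2, 115.0]
tcp_rot: [-3.14, -0.002, -1.093]
ft_force: [4.3, -18.3, -0.1]
opening: 0.126
```

```bash
python3 - <<'E'
from h import *
s=env.state();print(s['t'],s['eef_pos'],np.degrees(s['tcp_rot']),s['opening'],s['ft_force'],s['moment'])
E
```

```text
19.8 [486.94761159  20.17146032 115.0058232 ] [-1.79908464e+02 -9.72781850e-02 -6.26244493e+01] 0.12554270714960625 [  4.26397857 -18.33691892  -0.06623447] [-3.14303529 -0.42254499 -0.10974683]
```

arm_command(motion=[-1,1.2,0,0,0,0,8,-1,1.2,0,0,0,0,16,-1,1.2,0,0,0,0,24,-1,1.2,0,0,0,0,32,-1,1.2,0,0,0,0,39,-1,1.2,0,0,0,0,43,-1,1.2,0,0,0,0,46.7,-1,1.2,0,0,0,0,46.7,-1,1.2,0,0,0,0,46.7])

```text
t: 20.7
eef_pos: [487.2, 19.2, 115.0]
tcp_rot: [-3.14, -0.0, -1.906]
ft_force: [-1.6, -2.4, 7.5]
opening: 0.131
```

```bash
python3 - <<'E'
from h import *
s=env.state();print(s['t'],s['eef_pos'],np.degrees(s['tcp_rot']),s['opening'],s['ft_force'],s['moment'])
E
```

```text
20.7 [487.18120171  19.20140544 114.951251  ] [-1.79908716e+02 -2.05902653e-02 -1.09180521e+02] 0.13092322963634354 [-1.6406356  -2.41983451  7.4759586 ] [-0.27027695  0.33402589  0.73842945]
```

```bash
python3 -c "
from h import *
y=np.radians(-109.3)
print(rel([487.2,19.2,115],y,[490,145,300],np.radians(-82)))"
```

```text
(array([-119.7,   38.9, -185. ]), np.float64(-27.3))
```

arm_command(motion=[-0.2,0,0,0,0,0,-2,-0.2,0,0,0,0,0,-2,-0.2,0,0,0,0,0,-2,-0.2,0,0,-40,0,0,-2,-0.2,-120,39,-185,0,0,-27,-0.2,-120,39,-185,0,0,-27,-0.2,-120,39,-185,0,0,-27,-0.2,-120,39,-185,0,0,-27,-0.2,-120,39,-185,0,0,-27,-0.2,-120,39,-185,0,0,-27])

```text
t: 21.7
eef_pos: [489.5, 146.0, 299.2]
tcp_rot: [-3.141, -0.0, -1.436]
ft_force: [-0.6, -0.4, -0.7]
opening: 0.401
```

```bash
python3 - 2>/dev/null <<'E'
from h import *
s=env.state();print(s['t'],s['eef_pos'],np.degrees(s['tcp_rot']),s['opening'],s['ft_force'])
im,d,c=shot("wrist","w8")
for w in wings("w8"): print(w)
for l,z in [("pot_lid",97),("lever_grip",125),("valve_axis",125)]:
    r=env.spot_point("wrist",l);print(l,[(np.round(x['location'],1),round(x['confidence'],2),atz(c,*x['location'],z).round(1)) for x in r])
P=cloud(d,c);i=im.astype(int)
m=(i[...,0]>130)&(i[...,1]<60)&(i[...,2]<70)&(P[...,2]>130)&(P[...,2]<145)&(np.hypot(P[...,0]-550,P[...,1]-247)<80)
Q=P[m];r=cv2.minAreaRect(Q[:,:2].astype(np.float32));print(r,m.sum(),Q[:,2].mean())
ev=np.linalg.eigh(np.cov(Q[:,:2].T))[1][:,1];print(np.degrees(np.arctan2(ev[1],ev[0])))
E
```

```text
21.7 [489.50136424 145.96630676 299.18276987] [-1.79964234e+02 -1.02842578e-02 -8.22792325e+01] 0.4012201307428649 [-0.61548362 -0.37764725 -0.65203508]
{'c': array([572.41040039,  68.91252899]), 'size': (62.097511291503906, 12.215591430664062), 'ang': np.float64(74.2464223808703), 'n': np.int64(1101), 'zt': np.float64(143.34528800417405), 'nw': 206}
{'c': array([522.86877441, 154.48912048]), 'size': (12.223855018615723, 61.79157638549805), 'ang': np.float64(164.2890183146479), 'n': np.int64(975), 'zt': np.float64(143.39560859155623), 'nw': 103}
{'c': array([487.03158569,  19.54923248]), 'size': (12.306699752807617, 61.84199905395508), 'ang': np.float64(-15.76375305338335), 'n': np.int64(1034), 'zt': np.float64(142.91149870050035), 'nw': 131}
{'c': array([437.50192261, 105.11817932]), 'size': (61.24895095825195, 12.432099342346191), 'ang': np.float64(-102.7824831868872), 'n': np.int64(634), 'zt': np.float64(142.93797126173544), 'nw': 67}
pot_lid [(array([341.2, 175.3]), 0.7, array([508.9,  85.1,  97. ]))]
lever_grip [(array([175.8, 113.2]), 0.88, array([548.3, 245.5, 125. ])), (array([338.6, 179.3]), 0.32, array([509.3,  92.2, 125. ]))]
valve_axis [(array([181.3, 187.6]), 0.93, array([481.7, 236.5, 125. ]))]
((549.757568359375, 243.98670959472656), (56.819549560546875, 12.251660346984863), 8.674483299255371) 206 132.7724812894187
-169.91645691311209
```

View pics/w8.png

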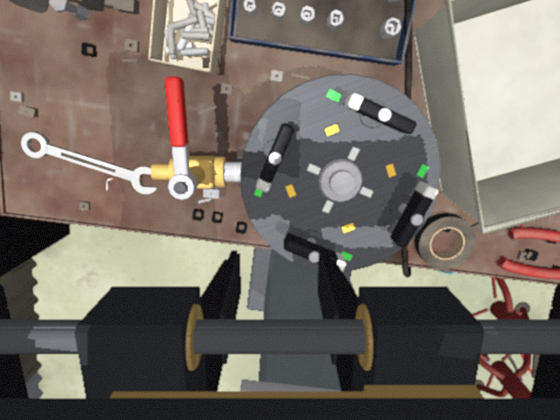

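```bash
python3 - 2>/dev/null <<'E'
from h import *
for t in ["w7","w8"]:
    f=np.load(t+".npz");c={k:f[k] for k in f};P=cloud(f['d'],c)
    m=(P[...,2]>134)&(P[...,2]<150)&(np.hypot(P[...,0]-437.5,P[...,1]-105.5)<38)
    Q=P[m][:,:2].astype(np.float32); print(t,len(Q),cv2.minAreaRect(Q),P[m][:,2].min(),P[m][:,2].max())
    ys,xs=np.where(m); print(xs.min(),xs.max(),ys.min(),ys.max())
im=np.load("w8.npz")['im'];cv2.imwrite("pics/w8z.png",cv2.resize(im[60:280,230:450,::-1],None,fx=2.7,fy=2.7,interpolation=2))
E
```

```text
w7 2617 ((437.3568420410156, 104.44168090820312), (61.640968322753906, 13.473809242248535), 74.1754379272461) 134.00525636541104 146.67702547814287
57 157 214 285
w8 634 ((437.5019226074219, 105.11817932128906), (61.24895095825195, 12.432099342346191), 74.48108673095703) 134.0151007410238 146.36514019485503
283 345 237 270
```

View pics/w8z.png

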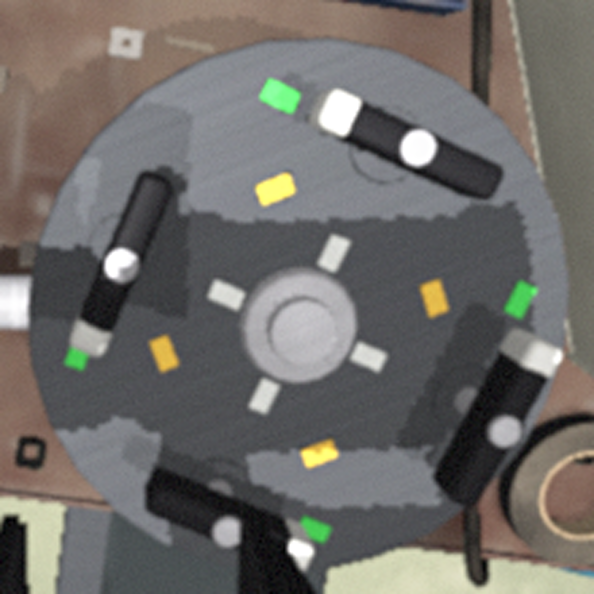

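```bash
python3 -c "
from h import *
y=np.radians(-82.28)
print(rel([489.5,146,299.2],y,[440,235,240],y))"
```

```text
(array([-94.8,  37.1,  59.2]), np.float64(-0.0))
```

arm_command(motion=[-0.2,-95,37,59,0,0,0,-0.2,-95,37,59,0,0,0,-0.2,-95,37,59,0,0,0,-0.2,-95,37,59,0,0,0])

```text
t: 22.3
eef_pos: [439.0, 235.3, 238.2]
tcp_rot: [3.138, -0.001, -1.436]
ft_force: [-0.2, -0.8, 0.1]
opening: 0.399
```

```bash
python3 - 2>/dev/null <<'E'
from h import *
s=env.state();print(s['t'],s['eef_pos'],np.degrees(s['tcp_rot']),s['opening'],s['ft_force'])
im,d,c=shot("wrist","w9")
for l,z in [("lever_grip",125),("valve_axis",125)]:
    r=env.spot_point("wrist",l);print(l,[(np.round(x['location'],1),round(x['confidence'],2),atz(c,*x['location'],z).round(1)) for x in r])
P=cloud(d,c);i=im.astype(int)
m=(i[...,0]>100)&(i[...,1]<60)&(i[...,2]<70)&(P[...,2]>128)&(P[...,2]<145)&(np.hypot(P[...,0]-550,P[...,1]-247)<80)
Q=P[m];r=cv2.minAreaRect(Q[:,:2].astype(np.float32));print(r,m.sum(),Q[:,2].mean())
m=(P[...,2]>112)&(P[...,2]<160)&(np.hypot(P[...,0]-483,P[...,1]-237)<25)
Q=P[m];print("hub",np.percentile(Q[:,2],[5,50,95]),Q.mean(0))
for lo,hi in [(126,132),(132,137),(137,142),(142,160)]:
    q=Q[(Q[:,2]>lo)&(Q[:,2]<hi)]; print(lo,len(q), q.mean(0) if len(q) else '', cv2.minEnclosingCircle(q[:,:2].astype(np.float32)) if len(q)>5 else '')
E
```

```text
22.3 [438.97877703 235.30414246 238.18576557] [ 1.79775979e+02 -4.83778584e-02 -8.22530628e+01] 0.3992731317180641 [-0.17233683 -0.80628587  0.05661165]
lever_grip [(array([284.9,  57.8]), 0.94, array([548.4, 245.4, 125. ])), (array([549. ,  60.5]), 0.41, array([571.7,  61.7, 125. ]))]
valve_axis [(array([286. , 150.4]), 0.66, array([484.9, 235.6, 125. ]))]
((547.7742309570312, 244.3304443359375), (53.70305252075195, 13.16454792022705), 8.404959678649902) 146 132.5361847133504
hub [130.18186606 134.43888803 140.03992716] [489.91609372 236.2108845  134.50319803]
126 257 [500.91777617 237.8980059  130.83267402] ((491.0513916015625, 236.17636108398438), 17.730693817138672)
132 660 [487.1932461  235.74776493 134.34059814] ((490.7225341796875, 236.64828491210938), 17.27440643310547)
137 217 [485.13394268 235.51039014 139.56172818] ((485.2588195800781, 235.79486083984375), 6.332016468048096)
142 0
```

View pics/w9.png

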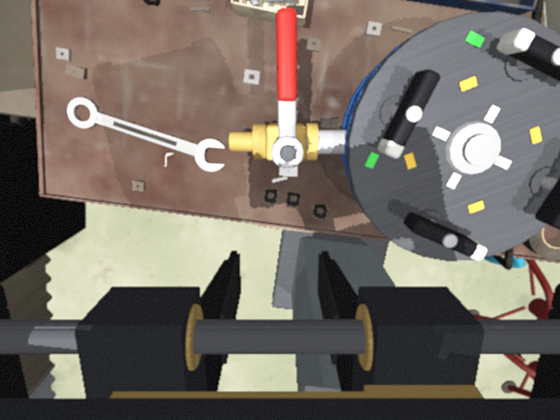

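```bash
python3 -c "
from h import *
y=np.radians(-82.25);p0=[439.,235.3,238.2];h=np.array([484.9,236.1])
a=np.radians(8);print(rel(p0,y,[*(h+65*np.array([np.cos(a),np.sin(a)])),109],np.radians(-82)))
# arc from gripped pose (yaw -82)
b0=np.array([*(h+65*np.array([np.cos(a),np.sin(a)])),109])
for k in [7.5,15,22.5,30,37,42,44.7]:
    a1=a+np.radians(k);print(k,rel(b0,np.radians(-82),[*(h+65*np.array([np.cos(a1),np.sin(a1)])),109],np.radians(-82+k)))
"
```

```text
(array([   5.1, -110.6,  129.2]), np.float64(-0.2))
7.5 (array([-8.5,  0.6,  0. ]), np.float64(-7.5))
15 (array([-16.8,   2.2,   0. ]), np.float64(-15.0))
22.5 (array([-24.9,   4.9,   0. ]), np.float64(-22.5))
30 (array([-32.5,   8.7,   0. ]), np.float64(-30.0))
37 (array([-39.1,  13.1,   0. ]), np.float64(-37.0))
42 (array([-43.5,  16.7,   0. ]), np.float64(-42.0))
44.7 (array([-45.7,  18.8,   0. ]), np.float64(-44.7))
```

arm_command(motion=[-0.2,2.5,-50,20,0,0,-0.2,-0.2,5.1,-95,50,0,0,-0.2,-0.2,5.1,-110.5,75,0,0,-0.2,-0.2,5.1,-110.5,75,0,0,-0.2,-0.2,5.1,-110.5,110,0,0,-0.2,-0.2,5.1,-110.5,129,0,0,-0.2,-0.2,5.1,-110.5,129,0,0,-0.2])

```text
t: 23.15
eef_pos: [549.8, 243.3, 110.1]
tcp_rot: [3.139, -0.001, -1.435]
ft_force: [-0.1, -0.2, -0.3]
opening: 0.401
```

```bash
python3 - 2>/dev/null <<'E'
from h import *
s=env.state();print(s['t'],s['eef_pos'],np.degrees(s['tcp_rot']),s['opening'],s['ft_force'])
im,d,c=shot("wrist","w10"); shot("side","s10")
E
```

```text
23.15 [549.80767103 243.27883509 110.08233615] [ 1.79827283e+02 -4.02684093e-02 -8.21911761e+01] 0.4012201367549993 [-0.13181968 -0.24762955 -0.30770452]
```

View pics/w10.png

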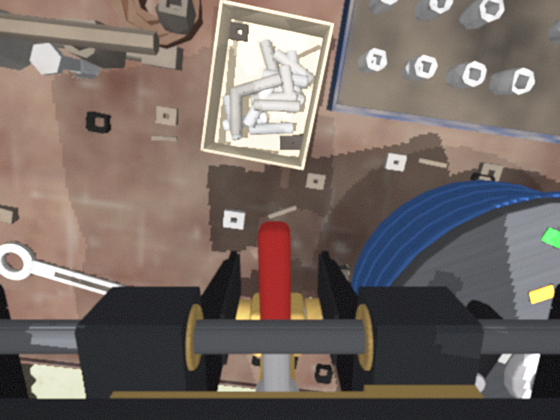

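arm_command(motion=[-0.2,-1.6,0,0,0,0,0,-1,-1.6,0,0,0,0,0,-1,-1.6,0,0,0,0,0,-1,-1.6,0,0,0,0,0,-1,-1.6,0,0,0,0,0])

```text
t: 23.75
eef_pos: [550.6, 245.9, 111.4]
tcp_rot: [-3.141, -0.001, -1.433]
ft_force: [0.4, -4.6, 2.8]
opening: 0.149
```

```bash
python3 - 2>/dev/null <<'E'
from h import *
s=env.state();print(s['t'],s['eef_pos'],np.degrees(s['tcp_rot']),s['opening'],s['ft_force'],s['moment'])
p=s['eef_pos'];y0=s['tcp_rot'][2];h=np.array([484.9,236.1]);v=p[:2]-h;a=np.arctan2(v[1],v[0]);r=np.hypot(*v)
print(np.degrees(a),r,np.degrees(y0)+90)
T=np.radians(52.7)
for k in np.linspace(0,1,7)[1:]:
    a1=a+(T-a)*k; yy=y0+(T-np.pi/2-y0)*k
    print(rel(p,y0,[*(h+r*np.array([np.cos(a1),np.sin(a1)])),p[2]],yy))
E
```

```text
23.75 [550.55554036 245.87597299 111.3839296 ] [-1.79974826e+02 -3.23871909e-02 -8.20953106e+01] 0.1486496789286255 [ 0.42311123 -4.62832481  2.77341834] [-0.67594423  0.01783791  0.37553277]
8.469000254211586 66.37936146343318 7.904689413238913
(array([-8.5,  0.6,  0. ]), np.float64(-7.5))
(array([-16.9,   2.4,   0. ]), np.float64(-14.9))
(array([-24.9,   5.1,   0. ]), np.float64(-22.4))
(array([-32.6,   8.9,   0. ]), np.float64(-29.9))
(array([-39.7,  13.7,   0. ]), np.float64(-37.3))
(array([-46.1,  19.3,   0. ]), np.float64(-44.8))
```

arm_command(motion=[-1,-8.5,0.6,0,0,0,-7.5,-1,-17,2.4,0,0,0,-15,-1,-25,5,0,0,0,-22.4,-1,-32.6,9,0,0,0,-30,-1,-39.7,13.7,0,0,0,-37.3,-1,-43,16.4,0,0,0,-41,-1,-46,19.3,0,0,0,-44.8,-1,-46,19.3,0,0,0,-44.8,-1,-46,19.3,0,0,0,-44.8])

```text
t: 24.65
eef_pos: [524.9, 288.5, 111.4]
tcp_rot: [3.141, -0.0, -0.653]
ft_force: [-2.6, -4.8, 4.5]
opening: 0.149
```

```bash
python3 - 2>/dev/null <<'E'
from h import *
s=env.state();print(s['t'],s['eef_pos'],np.degrees(s['tcp_rot']),s['opening'],s['ft_force'],s['moment'])
p=s['eef_pos'];y0=s['tcp_rot'][2];h=np.array([484.9,236.1]);v=p[:2]-h;a=np.arctan2(v[1],v[0]);r=np.hypot(*v)
print(np.degrees(a),r,np.degrees(y0)+90)
E
```

```text
24.65 [524.90782809 288.52892248 111.35638094] [ 1.79950486e+02 -1.70196557e-02 -3.74113937e+01] 0.1485771138664436 [-2.57517014 -4.84759715  4.46296704] [-0.88041251  0.29183239  0.20773466]
52.653218733638624 65.95011918686585 52.58860628180099
```

arm_command(motion=[-0.2,0,0,0,0,0,0,-0.2,0,0,0,0,0,0,-0.2,0,0,0,0,0,0,-0.2,0,0,-30,0,0,0,-0.2,0,10,-80,0,0,0,-0.2,0,50,-110,0,0,0,-0.2,0,90,-140,0,0,0,-0.2,0,110,-170,0,0,0,-0.2,0,110,-170,0,0,0])

```text
t: 25.55
eef_pos: [458.2, 200.5, 285.1]
tcp_rot: [-3.136, -0.004, -0.653]
ft_force: [0.5, 0.9, -0.6]
opening: 0.401
```

```bash
python3 - 2>/dev/null <<'E'
from h import *
s=env.state();print(s['t'],s['eef_pos'],np.degrees(s['tcp_rot']),s['opening'],s['ft_force'])
im,d,c=shot("wrist","w11"); shot("scene","s11")
for w in wings("w11"): print(w)
P=cloud(d,c);i=im.astype(int)
m=(i[...,0]>100)&(i[...,1]<60)&(i[...,2]<70)&(P[...,2]>128)&(P[...,2]<145)&(np.hypot(P[...,0]-525,P[...,1]-288)<60)
Q=P[m];r=cv2.minAreaRect(Q[:,:2].astype(np.float32));print(r,m.sum())
m=(P[...,2]>137)&(P[...,2]<150)&(np.hypot(P[...,0]-483,P[...,1]-237)<25)
print(P[m].mean(0),cv2.minEnclosingCircle(P[m][:,:2].astype(np.float32)))
im=np.load("s11.npz")['im'];cv2.imwrite("pics/s11z.png",cv2.resize(im[170:390,180:380,::-1],None,fx=2.7,fy=2.7,interpolation=2))
E
```

```text
25.55 [458.24695361 200.53123133 285.05666959] [-179.70677099   -0.22267922  -37.42864866] 0.40136372184055 [ 0.50769223  0.91829874 -0.55592005]
{'c': array([522.43389893, 154.77067566]), 'size': (12.58461856842041, 61.96626281738281), 'ang': np.float64(164.29799365256096), 'n': np.int64(1091), 'zt': np.float64(143.07326784199918), 'nw': 140}
{'c': array([571.99127197,  69.58589935]), 'size': (61.51328659057617, 12.385766983032227), 'ang': np.float64(73.86496669969341), 'n': np.int64(1038), 'zt': np.float64(142.9647537920623), 'nw': 206}
{'c': array([437.13183594, 122.83679199]), 'size': (31.481090545654297, 10.373505592346191), 'ang': np.float64(60.93232593159715), 'n': np.int64(233), 'zt': np.float64(142.81107356075876), 'nw': 0}
((523.3956909179688, 287.185791015625), (55.447086334228516, 12.737781524658203), 52.873931884765625) 234
[484.83613032 235.74049597 139.50251698] ((484.75067138671875, 235.59043884277344), 5.863232612609863)
```

View pics/w11.png

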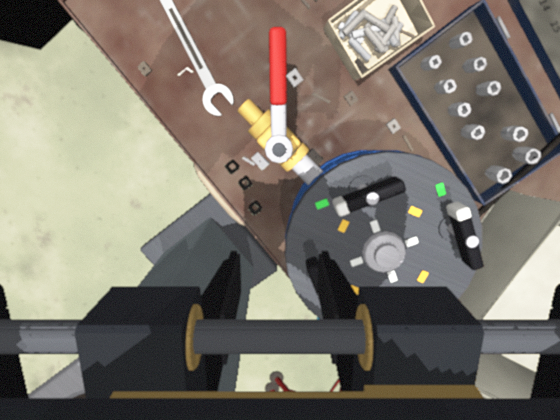

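View pics/s11z.png

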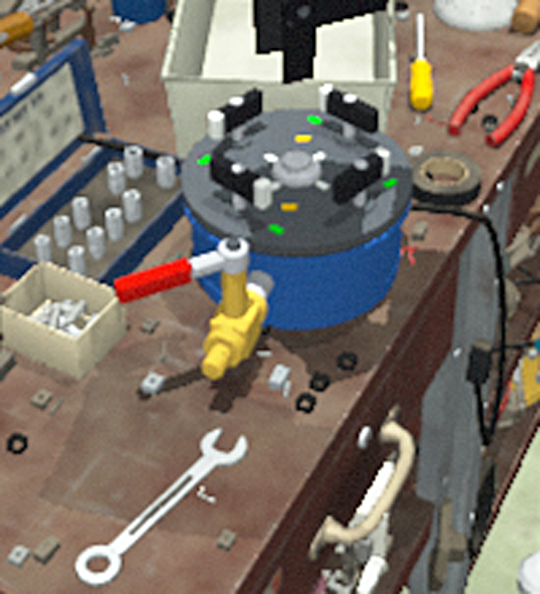

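```bash
python3 - <<'E'
from cell import env
print(env.job_done(), env.state()['t'])
E
```

```text
the job is handed in; nothing more can be done
the job is handed in; nothing more can be done
```

The pot is closed: all four wing screws are home at green and the valve lever is at half open. I handed the job in after about 25.6 s, with the gripper clear of everything.

- **First pass:** I turned the two loose screws, an opposite pair, about 45° clockwise to their yellow marks. A check picture showed both there, although one was partly hidden by a finger and read about 1.5° short.
- **Second pass:** I turned each screw into its hard stop in crosswise order. I did one of that pair, then its opposite, then the other two. The wrist felt 0.74–0.81 N m at each stop.
- **Screw checks:** Three wings read within about 0.5° of one common lid angle in a clear view. The fourth was partly hidden: a rough axis fit read up to 3° off, but its edges lined up with the green position and its stop torque was the same as the others.
- **Lever:** I swung it from shut and let go. A picture taken after release put it at about 45.2° from the pot's x axis.
- **Bench and forces:** The wrench, tape, bolt box and screwdriver looked undisturbed in the last scene picture. The largest sideways force I read was about 19 N.

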